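# Seat the burnishing bobbin on the edge machine and hold it home

### The arm

A 7-joint arm with a two-finger parallel gripper is mounted at the origin on the work surface. World frame = base frame: x ahead of the robot, y to its left, z up, the work surface at z = 0. Lengths are in m, angles in degrees, forces in N, time in s.
With the tool pointing down it reaches from about 0.4 to 0.9 m from the base axis. Payload 5.5 kg.
Tool frame: the origin (TCP) lies on the centre line of the jaws, within the pads' length; the fingertips stand 25 mm ahead of it and the grasp point (between the pads) lies 6 mm ahead of it; z points along the fingers, y is the line along which they close (so a half turn about z gives the same grasp; the last joint's range is limited). The gripper opens to 92 mm and grips with 3 to 60 N. Pads are 19 mm wide; open, the fingers measure 130 mm over their backs; the gripper's body (75 mm by 190 mm) begins 47 mm behind the grasp point.
Start: joints at [-60.779, 28.699, -24.465, 88.831, 12.651, 65.22, -12.049], TCP at [0.159, 0.63, 0.252] pointing down, gripper open.
Joint ranges: [-164.97, 164.97], [-17.58, 116.51], [-87.97, 89.64], [11.32, 138.91], [-80.73, 260.73], [10.89, 115.49], [-147.41, 147.41]. Speed limits (degrees/s): [147.25, 147.25, 180, 180, 180, 180, 180].

### API

Orientations are given as a 3x3 rotation matrix whose columns are the frame's x, y, z axes.
In Python, from cell import ctrl, optics, job gives the robot as it stands.
- The arm moves only by the tool drive_tool, never from a script. Its argument "increments" is text: rows parted by semicolons, each of 7 numbers parted by spaces: the gripper's target within -1 to 1 (shut at 1, half-way at 0, fully open at -1), then the shift along the tool's x, y, z in mm, then the turn, a rotation vector about the tool's x, y, z in rad. A call has 1 to 20 rows; each row is the pose to reach, as a shift and turn from the pose commanded when the call began, along the tool's axes at that moment; what a row does not reach only later rows make up. A row lasts 1/12 s, in which the tool goes at most 41.7 mm and 7.16 degrees, less where a joint would pass 70% of its speed; a pose out of reach is approached as far as the arm can. A call with a gripper value outside its range is refused whole. The fingers move at their own pace and stop on an object; the grip force is fixed at half the most. Time passes only in rows, so rows that repeat a pose let the fingers close. It gives the time, the measured TCP pose, the force, the opening and the grip force at its end, in the units of the state.
- ctrl.get_obs(): the state, without advancing time (a new reading comes with each control period).
- optics.snapshot(name): name is "scene" or "top" or "wrist"; returns the picture (420x560x3 uint8, blue, green, red); there is no depth.
- optics.calibration(name): a dict with "fx", "fy", "cx", "cy" (pixels), "xyz" and "attitude" of the camera in the world; the wrist camera has in their place "mount" (4x4, takes a point from camera to tool coordinates, whose origin is the TCP and whose axes are the flange's). Camera axes: x right, y up, looking along -z (the intrinsics and any distortion apply to the point x, -y, -z); pixel columns grow to the right and rows downward; lengths in m; the calibration is good to about 2 mm. A picture is of the moment at which its call begins: read the wrist's pose just before it. calibration takes no time and is no camera call.
- job.close_job(): hands the job in; it is judged then, once.
The state is a dict: "time": time; "q": joint angles; "qvel": joint speeds; "effort": joint torques, N m; "tool_pos": TCP position; "orientation": TCP orientation; "force": force on the tool from outside, world axes, zero at the start; "torque": the same for the moment, N m; "width": opening from 0.0 (shut) to 1.0 (fully open); "finger_force": force on a finger pad.
Only numpy, scipy, OpenCV 4.12 (cv2) and the standard library are available. Lean on these libraries where they do the work, as an engineer would, in place of code of your own. Each camera call takes 0.05 s, during which the arm holds its last target. There are 200 camera calls.

### The job

Fit the grooved wooden burnishing bobbin onto the upright spindle of the grey edge-burnishing machine, knurled collar uppermost, and turn it by the collar until the hidden keyways in its underside drop over the spindle's drive pin. Then press it down against the sprung washer until it sits fully home on the shoulder, and finish still gripping the collar and holding it down there, so that a workmate could spin on the lock nut. Leave the nut and the other things on the bench as they stand.

Things in the scene. Friction and masses are not known exactly. Their poses are not given: they have to be found in the camera images.
- bobbin: Burnishing bobbin, loose, about 180 g, upright on the bench, 54 mm high: dark grooved hardwood below (42 mm diameter), knurled aluminium collar above; a 16 mm bore runs right through. Hidden in the bore at the underside are two opposite keyways 9 mm wide, 18 mm deep, open below, along its +x and -x; no mark outside shows them. Origin: centre of the underside; z up along the bore.
- collar (a point): Centre of the bobbin's knurled collar, on its axis 41.5 mm above the underside: the part to grip, round, 44 mm diameter, 25 mm high (29 to 54 mm above the underside), at any angle. Axes as the bobbin's.
- machine: Edge-burnishing machine, fixed: grey steel housing 160 mm (x) by 190 mm (y), flat aluminium deck 95 mm above the bench, speed knob and switch on its front (-x) face. Only the spindle and its washer stand above the deck. Origin: on the spindle axis, at bench height; z up.
- shoulder (a point): Centre of the spindle's steel shoulder, 100 mm above the bench, 5 mm above the deck. The bobbin is home when its underside lies on this shoulder (bobbin origin at this point, after turning to suit the pin). z up along the spindle axis.
- pin (a point): Point on the spindle axis at the drive pin: a 6 mm round bar through the spindle, 27 mm over its ends, centre 12 mm and top 15 mm above the shoulder. It stands still, but at an angle that differs every time and is NOT given: this point's axes are the machine's, not the pin's. Misfitted, the bobbin rests on the pin and can be turned either way; within about 0.1 rad of fitting (every half turn) it drops.
- spindle_top (a point): Tip of the spindle, on its axis, 67 mm above the shoulder, 7 mm across, widening to the spindle's 14 mm diameter over the top 4 mm. It keeps a bobbin on it upright. With the bobbin home the tip stands 13 mm above the collar.
- washer (a joint): Travel (m) of the sprung steel dust washer, 48 mm diameter, round the shoulder: 0 free, upper face 6 mm above the shoulder (where a keyed bobbin stops unless pushed); 0.006 with the bobbin home. The spring pushes up 4 N at 0 and 9 N at 0.006, more than the bobbin's weight: it rises again if let go.
- pot: Bystander: round polished steel water pot with a ball knob, 67 mm diameter, 76 mm high. Origin: centre of its underside.
- rack: Bystander: square wooden block, 75 mm, 45 mm high, with upright steel stamping tools reaching to 113 mm. Origin: centre of its underside.
- maul: Bystander: maul lying along its x axis, white plastic head of 50 mm diameter towards +x, wooden handle towards -x, 204 mm long. Origin: under its axis near the head, at bench height.
- locknut: Bystander: the knurled steel lock nut, 28 mm diameter, 15 mm high. Origin: centre of its underside.
Not all that is in view belongs to the job. There is more than one size of the bobbin; the job needs the largest.

How it is judged (in metres and radians):
On the way, in this order (a step that is already met when the one before it is completed fails the run):
1. the bobbin is threaded upright on the spindle (horizontal distance between bobbin and shoulder below 0.004 m and angle between bobbin's own z axis and vertical below 0.1 rad and z of bobbin in the frame of shoulder below 0.055 m), for 0.05 s.
2. its keyways have dropped over the pin (horizontal distance between bobbin and shoulder below 0.004 m and angle between bobbin's own z axis and vertical below 0.1 rad and z of bobbin in the frame of shoulder below 0.009 m), for 0.1 s.
At the end, for the whole second after the job is handed in: The bobbin is upright (within 4 degrees) and central on the spindle (within 3 mm), its underside within 2 mm of the shoulder, the sprung washer pressed down more than 4 mm, the gripper's fingers still bearing on the bobbin with more than 2 N, at rest. The program finishes while holding (horizontal distance between bobbin and shoulder below 0.003 m and angle between bobbin's own z axis and vertical below 0.07 rad and z of bobbin in the frame of shoulder between -0.003 and 0.002 m and value of joint washer above 0.004 m and contact force between the fingers and bobbin above 2 N and linear speed of bobbin below 0.02 m/s); the arm keeps its last pose, push and grip.
It fails at once if the pot is moved more than 30 mm or knocked over (distance of pot from where it was at the start of the episode above 0.03 m or angle between pot's own z axis and vertical above 0.4 rad).
It fails at once if the rack is moved more than 30 mm or knocked over (distance of rack from where it was at the start of the episode above 0.03 m or angle between rack's own z axis and vertical above 0.4 rad).
It fails at once if the maul is moved more than 30 mm or knocked over (distance of maul from where it was at the start of the episode above 0.03 m or angle between maul's own z axis and vertical above 0.4 rad).
It fails at once if the locknut is moved more than 30 mm or knocked over (distance of locknut from where it was at the start of the episode above 0.03 m or angle between locknut's own z axis and vertical above 0.4 rad).
It also fails if it takes over 72 s, if anything falls off the work surface, if the arm or the gripper's body presses on something with over 40 N, if the wrist force passes 120 N, or if a joint passes its speed limit or range.

## Working session

There is one attempt and no reset: what is moved stays moved. The work goes in short steps, Python scripts to look and compute and a tool call to move; the robot and the scene stay as the last step left them, time stands still between calls to the robot, and variables do not carry over. Pictures are saved under pics/ and viewed, at most 10 in all, crops included, and the job is handed in when it is done.

Besides the shell and the picture viewer there is one more tool, called after "Call:" by a JSON object that holds its "op" and its "data", one argument or row to a line. drive_tool: Moves the arm, as the interface text tells. Its arguments: {"type":"object","properties":{"increments":{"type":"string"}},"required":["increments"]}

```bash
ls; mkdir -p pics; python3 - <<'E'
from cell import ctrl,optics,job
import cv2,numpy as np
o=ctrl.get_obs();print(o)
a=optics.snapshot("scene");b=optics.snapshot("top")
for n in("scene","top","wrist"):print(n,optics.calibration(n))
cv2.imwrite("pics/scene.png",a);cv2.imwrite("pics/top.png",b)
E
```

```text
pics
{'time': 0.0, 'q': array([-60.78033927,  28.75373365, -24.45197678,  88.89261669,
        12.6508753 ,  65.21820327, -12.0509987 ]), 'qvel': array([ 0.0223441 ,  0.02503288,  0.03513016, -0.04649021,  0.01735961,
        0.09665626, -0.09083735]), 'effort': array([ 1.04774859e-03, -5.66604459e+01, -5.81643596e+00, -2.79121828e+01,
       -6.88161445e-02,  3.06621857e-02,  1.86668708e-04]), 'tool_pos': array([0.15867929, 0.62965818, 0.25066869]), 'orientation': array([[-9.69706143e-01,  2.44273851e-01, -5.31413900e-04],
       [ 2.44274422e-01,  9.69704346e-01, -1.86782835e-03],
       [ 5.90527434e-05, -1.94105545e-03, -9.99998114e-01]]), 'force': array([1.12861712, 0.278803  , 0.28079378]), 'torque': array([ 0.00238622, -0.06270018,  0.03350296]), 'finger_force': 0.0, 'width': 0.9981460276985507}
scene {'fx': 455.85101326937195, 'fy': 455.85101326937195, 'cx': 278.28729756223123, 'cy': 218.84139728091083, 'xyz': array([ 1.18990316, -0.2023242 ,  0.86602037]), 'attitude': array([[ 0.19458922, -0.78992395,  0.58151113],
       [ 0.98088174,  0.15819291, -0.11334029],
       [-0.00246073,  0.59244845,  0.80560461]])}
top {'fx': 459.321846543914, 'fy': 459.321846543914, 'cx': 290.29452216193397, 'cy': 209.21629723094335, 'xyz': array([ 0.55290799, -0.11127708,  1.10926907]), 'attitude': array([[-0.02394098,  0.99757238, -0.06539255],
       [-0.99944981, -0.02538532, -0.02134626],
       [-0.02295445,  0.06484552,  0.99763127]])}
wrist {'fx': 350.49418144366325, 'fy': 350.49418144366325, 'cx': 285.25323615766536, 'cy': 203.45980734016175, 'mount': array([[ 7.27609780e-04,  9.59511910e-01,  2.81667118e-01,
         7.60322009e-02],
       [ 9.99998828e-01, -3.18638494e-04, -1.49776623e-03,
        -6.27786336e-04],
       [-1.34737455e-03,  2.81667878e-01, -9.59511017e-01,
        -1.33603264e-01],
       [ 0.00000000e+00,  0.00000000e+00,  0.00000000e+00,
         1.00000000e+00]])}
```

View pics/scene.png

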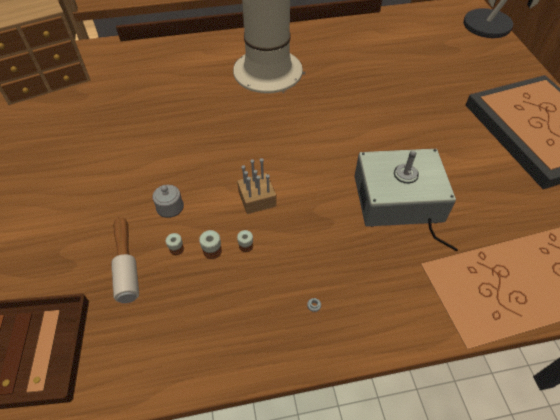

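View pics/top.png

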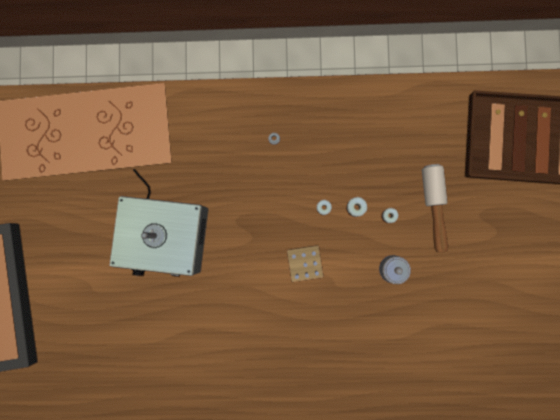

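The scene view shows three bobbins at (174,242), (209,241) and (245,239), which are (391,215), (357,207) and (324,207) in the top view. The middle one looks largest, so it's the one that fits the description. The machine's spindle is at (408,165) in scene and its washer at (154,236) in top. I'll measure them and confirm in a crop.

```bash
cat >h.py <<'E'
from cell import ctrl,optics,job
import cv2,numpy as np
def ray(c,px,o=None):
    d=np.array([(px[0]-c["cx"])/c["fx"],-(px[1]-c["cy"])/c["fy"],-1.])
    if "mount" in c:
        R=o["orientation"];M=c["mount"]
        return o["tool_pos"]+R@M[:3,3],R@M[:3,:3]@d
    return c["xyz"],c["attitude"]@d
def plane(c,px,z,o=None):
    p,d=ray(c,px,o);return p+d*(z-p[2])/d[2]
def project(c,P,o=None):
    p,_=ray(c,(0,0),o);R=c["attitude"] if "mount" not in c else o["orientation"]@c["mount"][:3,:3]
    v=R.T@(np.array(P)-p);return c["cx"]-c["fx"]*v[0]/v[2],c["cy"]+c["fy"]*v[1]/v[2]
E
python3 - <<'E'
from h import *
a=cv2.imread("pics/scene.png");b=cv2.imread("pics/top.png");ct=optics.calibration("top");cs=optics.calibration("scene")
g=b.astype(int);m=((b.min(2)>120)).astype(np.uint8)
for cn in cv2.findContours(m[190:235,300:415],0,2)[0]:
    cn=cn+[300,190]
    if cv2.contourArea(cn)<30:continue
    (x,y),r=cv2.minEnclosingCircle(cn);print("bobbin",x,y,r,plane(ct,(x,y),.054),2*r/459.3*1.055)
print("washer",plane(ct,(154,236),.106),"tip scene",plane(cs,(412,152),.167),"nut",plane(ct,(274,138),.015))
print("rack",plane(ct,(305,264),.045),"pot",plane(ct,(397,270),.06))
A=cv2.resize(a[215:270,150:270],None,fx=5,fy=5,interpolation=2)
B=cv2.resize(b[195:280,100:220],None,fx=5,fy=5,interpolation=2)[:300]
cv2.imwrite("pics/c.png",np.vstack([A,B]))
E
```

```text
bobbin 390.4310302734375 215.13792419433594 7.2800679206848145 [ 0.60266255 -0.3176214   0.054     ] 0.033444248449041925
bobbin 323.5980529785156 206.92156982421875 7.103736877441406 [ 0.62541671 -0.16541164  0.054     ] 0.032634192927065896
bobbin 357.247314453125 206.2042999267578 9.540374755859375 [ 0.62509537 -0.24259028  0.054     ] 0.043827978956810974
washer [0.56735954 0.21089955 0.106     ] tip scene [0.5678294  0.20987902 0.167     ] nut [ 0.79788807 -0.0526514   0.015     ]
rack [ 0.49541015 -0.11934189  0.045     ] pot [ 0.47803457 -0.32649213  0.06      ]
```

View pics/c.png

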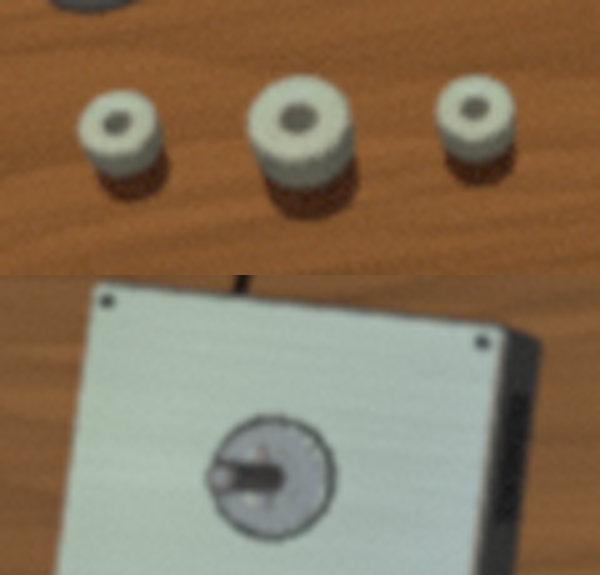

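The crop confirms it: the middle bobbin measures 44 mm across, its neighbours about 33 mm. Bobbin ≈ (0.625,-0.2425), spindle ≈ (0.5675,0.2105). I'll set out, with the jaws closing along world x, clear of the two neighbours.

```bash
cat >>h.py <<'E'
def go(x,y,z,az,o=None):
    """tool-frame shift (mm) and turn (rad) to TCP x,y,z with tool z down and tool y at azimuth az deg; az may exceed 180 for turn sense"""
    from scipy.spatial.transform import Rotation as Ro
    o=o or ctrl.get_obs();R=o["orientation"];a=np.radians(az)
    Y=np.array([np.cos(a),np.sin(a),0]);Z=np.array([0,0,-1.]);T=np.c_[np.cross(Y,Z),Y,Z]
    return np.round(R.T@(np.array([x,y,z])-o["tool_pos"])*1000,1),np.round(Ro.from_matrix(R.T@T).as_rotvec(),3)
E
python3 -c "
from h import *
print(go(.5,.3,.24,30));print(go(.625,-.2425,.2,0))"
```

```text
(array([-411.5, -236.4,   11.2]), array([-0.002,  0.001,  0.8  ]))
(array([-665.2, -731.9,   52. ]), array([-2.000e-03,  1.000e-03,  1.324e+00]))
```

Call:
{"op": "drive_tool", "data": {
  "increments": "-1 -411 -236 11 -0.002 0.001 0.8;-1 -411 -236 11 -0.002 0.001 0.8;-1 -411 -236 11 -0.002 0.001 0.8;-1 -411 -236 11 -0.002 0.001 0.8;-1 -411 -236 11 -0.002 0.001 0.8;-1 -411 -236 11 -0.002 0.001 0.8;-1 -411 -236 11 -0.002 0.001 0.8;-1 -411 -236 11 -0.002 0.001 0.8;-1 -411 -236 11 -0.002 0.001 0.8;-1 -411 -236 11 -0.002 0.001 0.8;-1 -665 -732 52 -0.002 0.001 1.324;-1 -665 -732 52 -0.002 0.001 1.324;-1 -665 -732 52 -0.002 0.001 1.324;-1 -665 -732 52 -0.002 0.001 1.324;-1 -665 -732 52 -0.002 0.001 1.324;-1 -665 -732 52 -0.002 0.001 1.324;-1 -665 -732 52 -0.002 0.001 1.324;-1 -665 -732 52 -0.002 0.001 1.324;-1 -665 -732 52 -0.002 0.001 1.324;-1 -665 -732 52 -0.002 0.001 1.324"
}}

```text
time: 1.77
tool_pos: [0.5724, -0.0607, 0.2126]
orientation: [[-0.0, 1.0, 0.0], [1.0, 0.0, 0.002], [0.002, 0.0, -1.0]]
force: [1.8, 0.5, 0.1]
width: 1.001
finger_force: 0.0
```

Call:
{"op": "drive_tool", "data": {
  "increments": "-1 -182 53 12 0 0 0;-1 -182 53 12 0 0 0;-1 -182 53 12 0 0 0;-1 -182 53 12 0 0 0;-1 -182 53 12 0 0 0;-1 -182 53 12 0 0 0;-1 -182 53 12 0 0 0;-1 -182 53 12 0 0 0;-1 -182 53 12 0 0 0"
}}

```text
time: 2.52
tool_pos: [0.6256, -0.2384, 0.2004]
orientation: [[-0.002, 1.0, 0.0], [1.0, 0.002, 0.003], [0.003, 0.0, -1.0]]
force: [0.5, -0.2, -0.3]
width: 1.001
finger_force: 0.0
```

```bash
cat >w.py <<'E'
from h import *
o=ctrl.get_obs();c=optics.calibration("wrist");w=optics.snapshot("wrist")
print(o["time"],o["tool_pos"],o["q"].round(1),o["force"])
cv2.imwrite("pics/w1.png",w)
m=((w.min(2)>115)&(np.ptp(w.astype(int),axis=2)<60)).astype(np.uint8)
for cn in cv2.findContours(m,0,2)[0]:
    if cv2.contourArea(cn)<300:continue
    (x,y),r=cv2.minEnclosingCircle(cn);M=cv2.moments(cn)
    print((x,y),r,plane(c,(M["m10"]/M["m00"],M["m01"]/M["m00"]),.054,o),cv2.boundingRect(cn))
E
python3 w.py
```

```text
2.5167 [ 0.62561906 -0.23839877  0.20041747] [11.7 31.7  9.9 89.4 -6.2 59.6 23.5] [ 0.45497951 -0.24693675 -0.2631667 ]
(327.5, 349.0) 43.511592864990234 [ 0.66882129 -0.38567483  0.054     ] (284, 344, 88, 7)
(260.5135192871094, 277.0) 18.513607025146484 [ 0.60401014 -0.30954325  0.054     ] (242, 261, 38, 25)
(122.49822235107422, 267.84814453125) 15.139290809631348 [ 0.48184121 -0.30153246  0.054     ] (111, 257, 26, 25)
(283.4588928222656, 199.63699340820312) 26.671884536743164 [ 0.62423175 -0.24103779  0.054     ] (257, 175, 54, 51)
(285.6785583496094, 106.21428680419922) 21.871625900268555 [ 0.6256906  -0.16612925  0.054     ] (264, 85, 43, 44)
```

View pics/w1.png

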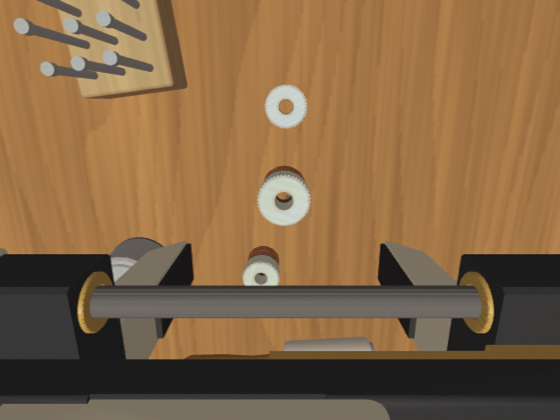

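The wrist view shows the largest bobbin at (283,200) between the two small ones at (286,106) and (260,277), close to centred. Position ≈ (0.6243,-0.242). I'll descend and grip.

Call:
{"op": "drive_tool", "data": {
  "increments": "-1 0 -1 40 0 0 0;-1 0 -1 80 0 0 0;-1 0 -1 115 0 0 0;-1 0 -1 135 0 0 0;-1 0 -1 148 0 0 0;-1 0 -1 153 0 0 0;-1 0 -1 153 0 0 0;-1 0 -1 153 0 0 0;1 0 -1 153 0 0 0;1 0 -1 153 0 0 0;1 0 -1 153 0 0 0;1 0 -1 153 0 0 0;1 0 -1 153 0 0 0;1 0 -1 153 0 0 0;1 0 -1 153 0 0 0;1 0 -1 153 0 0 0;1 0 -1 153 0 0 0;1 0 -1 153 0 0 0;1 0 -1 153 0 0 0;1 0 -1 153 0 0 0"
}}

```text
time: 4.23
tool_pos: [0.6246, -0.2404, 0.0477]
orientation: [[-0.0, 1.0, 0.001], [1.0, 0.0, 0.002], [0.002, 0.001, -1.0]]
force: [-0.7, -0.1, 1.0]
width: 0.479
finger_force: 30.0
```

Call:
{"op": "drive_tool", "data": {
  "increments": "1 0 0 -20 0 0 0;1 0 0 -60 0 0 0;1 0 0 -100 0 0 0;1 0 0 -140 0 0 0;1 0 0 -175 0 0 0;1 0 0 -190 0 0 0;1 30 -4 -195 0 0 -0.05;1 70 -9 -195 0 0 -0.12;1 110 -14 -195 0 0 -0.2;1 150 -19 -195 0 0 -0.27;1 190 -24 -195 0 0 -0.34;1 230 -29 -195 0 0 -0.4;1 270 -34 -195 0 0 -0.46;1 310 -39 -195 0 0 -0.52;1 350 -44 -195 0 0 -0.58;1 390 -50 -195 0 0 -0.64;1 425 -54 -195 0 0 -0.68;1 445 -57 -195 0 0 -0.7;1 451 -57 -195 0 0 -0.7;1 451 -57 -195 0 0 -0.7"
}}

```text
time: 5.9
tool_pos: [0.5665, 0.2129, 0.2431]
orientation: [[-0.647, 0.762, 0.0], [0.762, 0.647, 0.003], [0.002, 0.002, -1.0]]
force: [-0.2, -0.7, -1.9]
width: 0.479
finger_force: 30.0
```

```bash
cat >w2.py <<'E'
from h import *
import sys
o=ctrl.get_obs();c=optics.calibration("wrist");w=optics.snapshot("wrist")
print(o["time"],o["tool_pos"],o["q"].round(1),o["force"],np.degrees(np.arctan2(o["orientation"][1,1],o["orientation"][0,1])))
R=o["orientation"];P=o["tool_pos"]+R@np.array([0,0,-.0065])
print("expected collar top centre px",project(c,P,o),"edge +-22mm x",project(c,P+R[:,0]*.022,o),project(c,P-R[:,0]*.022,o))
s=optics.snapshot("scene");cs=optics.calibration("scene")
print("scene collar top",project(cs,P),"tip expected",project(cs,[.5675,.2105,.167]))
t=optics.snapshot("top");ct=optics.calibration("top")
print("top collar",project(ct,P))
S=cv2.resize(s[90:210,340:480],None,fx=2.85,fy=2.85,interpolation=2)[:300,:400]
T=cv2.resize(t[180:290,100:220],None,fx=3.3,fy=3.3,interpolation=2)[:300]
h=min(S.shape[0],300);A=np.zeros((300,800,3),np.uint8);A[:S.shape[0],:S.shape[1]]=S;A[:T.shape[0],400:400+T.shape[1]]=T[:, :400]
W=np.zeros((300,800,3),np.uint8);W[:,:400]=cv2.resize(w,(400,300))
cv2.imwrite(sys.argv[1],np.vstack([A,W]))
cv2.imwrite("pics/raw_w.png",w);cv2.imwrite("pics/raw_s.png",s)
E
python3 w2.py pics/d1.png
```

```text
5.9 [0.56650185 0.21290398 0.24309379] [-18.5  22.8  -5.8  96.7   2.4  60.6  15.2] [-0.1526708  -0.65724878 -1.90119187] 40.34461856963771
expected collar top centre px (np.float64(286.115834430904), np.float64(293.77517528571144)) edge +-22mm x (np.float64(286.19584082558873), np.float64(243.847541067914)) (np.float64(286.0424435793117), np.float64(339.5744093053472))
scene collar top (np.float64(422.90575144481096), np.float64(121.79147236583702)) tip expected (np.float64(412.2196001817695), np.float64(151.84989004644365))
top collar (np.float64(128.64516486230866), np.float64(235.97301613523928))
```

View pics/d1.png

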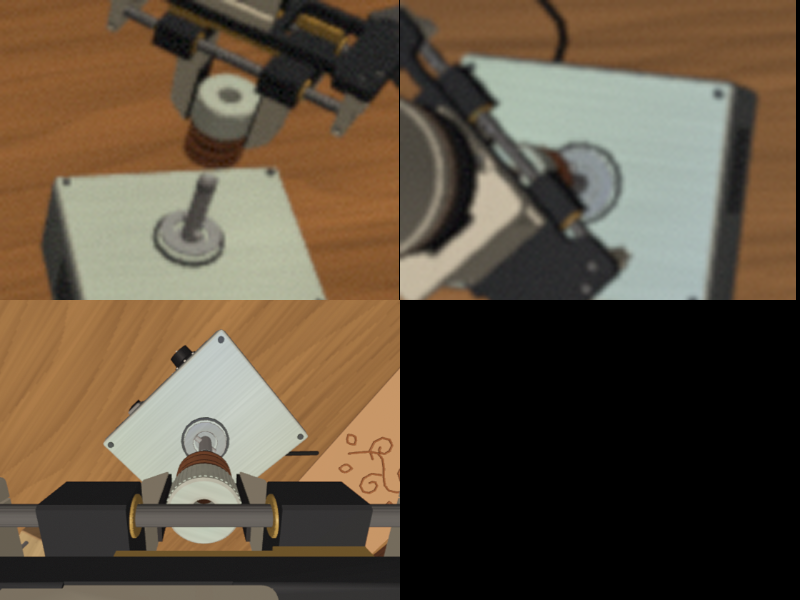

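The wrist view shows the collar centred in the jaws (edges at rows 245–340, as expected). The washer is at about (287,197) raw, ahead of the bobbin. I'll cast it numerically to refine the spindle axis.

```bash
python3 - <<'E'
from h import *
o=ctrl.get_obs();c=optics.calibration("wrist");w=cv2.imread("pics/raw_w.png")
g=cv2.GaussianBlur(cv2.cvtColor(w,6),(3,3),0)
print(o["tool_pos"],plane(c,(287,196.5),.106,o))
for z,par,lo,hi in((.106,60,28,37),):
    k=cv2.HoughCircles(g[130:250,220:360],cv2.HOUGH_GRADIENT,1,5,param1=120,param2=12,minRadius=lo,maxRadius=hi)
    if k is not None:
        for x,y,r in k[0][:4]:print(x+220,y+130,r,plane(c,(x+220,y+130),z,o),r/350.5*.27)
b=cv2.imread("pics/top.png");ct=optics.calibration("top");gb=cv2.cvtColor(b,6)[215:258,132:178]
k=cv2.HoughCircles(cv2.resize(gb,None,fx=4,fy=4,interpolation=2),cv2.HOUGH_GRADIENT,1,5,param1=100,param2=15,minRadius=36,maxRadius=60)
for x,y,r in k[0][:4]:
    p=((x-1.5)/4+132,(y-1.5)/4+215);print("top",p,r/4,plane(ct,p,.106),r/4/459.3)
for i in range(12):
  pass
# line of sight to the tip in scene (near-white tip) 
cs=optics.calibration("scene");print(plane(cs,(411.9,153.2),.167))
E
```

```text
[0.56800161 0.20765617 0.24317301] [0.56763445 0.21019646 0.106     ]
287.5 196.5 33.1 [0.56794124 0.21045337 0.106     ] 0.02549786
288.5 203.5 35.3 [0.57231703 0.20650356 0.106     ] 0.027192583
284.5 191.5 28.6 [0.56345014 0.21207701 0.106     ] 0.022031384
288.5 244.5 33.1 [0.59526803 0.17927353 0.106     ] 0.02549786
top (np.float32(154.25), np.float32(235.25)) 12.6 [0.56899097 0.21033922 0.106     ] 0.027433053
top (np.float32(153.0), np.float32(235.75)) 12.125 [0.56796109 0.21310834 0.106     ] 0.02639887
top (np.float32(154.0), np.float32(234.0)) 11.575 [0.57174641 0.21087951 0.106     ] 0.025201393
top (np.float32(155.75), np.float32(233.75)) 10.675 [0.57220121 0.20700673 0.106     ] 0.02324189
[0.57114912 0.20837537 0.167     ]
```

```bash
cat >w3.py <<'E'
from h import *
c=optics.calibration("wrist")
for i in range(3):
    o=ctrl.get_obs();w=optics.snapshot("wrist");g=cv2.GaussianBlur(cv2.cvtColor(w,6),(3,3),0)
    k=cv2.HoughCircles(g[130:250,220:360],cv2.HOUGH_GRADIENT,1,5,param1=120,param2=12,minRadius=31,maxRadius=36)[0][0]
    print(o["tool_pos"].round(4),k+[220,130,0],plane(c,k[:2]+[220,130],.106,o).round(4),o["orientation"][:,2].round(4),o["force"].round(1))
cv2.imwrite("pics/raw_w.png",w)
E
python3 w3.py; python3 -c "
from h import *;print(go(.568,.2105,.23,40.3))"
```

```text
[0.568  0.2077 0.2432] [287.5        190.5         32.09999847] [0.5648 0.2142 0.106 ] [ 7.e-04  2.e-04 -1.e+00] [-0.1 -0.2 -1.7]
[0.5681 0.2075 0.2433] [289.5        190.5         33.20000076] [0.5661 0.2151 0.106 ] [ 8.e-04  4.e-04 -1.e+00] [ 0.7 -0.4 -1.4]
[0.5681 0.2076 0.2434] [291.5        189.5         32.09999847] [0.5669 0.2169 0.106 ] [ 9.e-04  7.e-04 -1.e+00] [-0.5 -0.2 -0.9]
(array([ 2. ,  1.6, 13.4]), array([ 0.001, -0.   , -0.007]))
```

```bash
python3 - <<'E'
import cv2,numpy as np
w=cv2.imread("pics/raw_w.png")[145:265,225:350];b=cv2.imread("pics/top.png")[210:262,125:180]; s=cv2.imread("pics/scene.png")[140:190,385:430]
W=cv2.resize(w,None,fx=4.8,fy=4.8,interpolation=2)
A=np.zeros((576,800,3),np.uint8);A[:,:600]=W[:576,:600]
B=cv2.resize(b,(200,189),interpolation=2);A[:189,600:]=B
S=cv2.resize(s,(200,222),interpolation=2);A[200:422,600:]=S
cv2.imwrite("pics/e.png",A)
E
```

```text
(no output)
```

View pics/e.png

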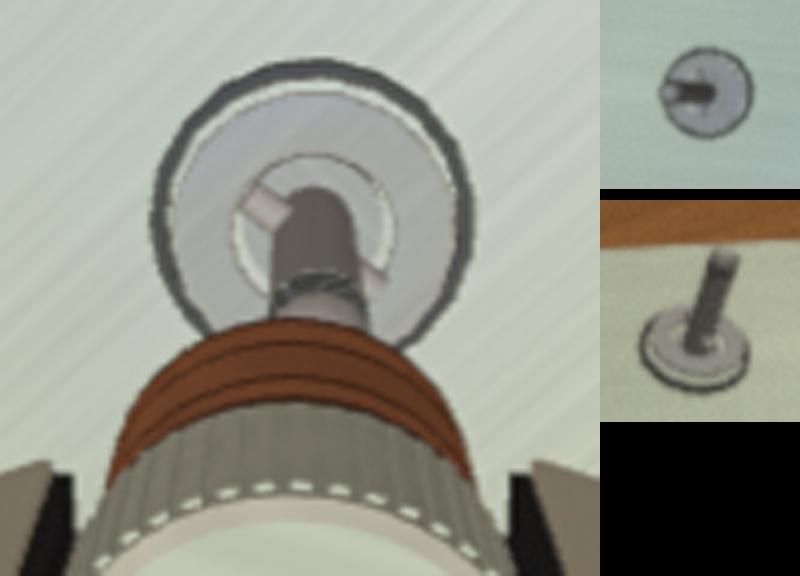

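The washer face is centred at crop (314,236), raw (290.4,194.2). The pin shows as ends at (265,205) and (378,272). The bobbin's axis is at raw column 285.5, so the tool has to shift a few mm.

```bash
python3 - <<'E'
from h import *
o=ctrl.get_obs();c=optics.calibration("wrist");print(o["tool_pos"],o["q"].round(1))
p=plane(c,(290.4,194.2),.106,o);print(p, "hole z106",plane(c,(290.4,194),.106,o))
ct=optics.calibration("top")
q=(125+707/1-0,0);px=(125+(707-600)*55/200,210+92*52/189);print("top ring px",px,plane(ct,px,.106),plane(ct,px,.096))
cs=optics.calibration("scene");px=(385+(724-600)*45/200,140+(252-200)*50/222);print("scene tip",px,plane(cs,px,.167))
px=(385+(694-600)*45/200,140+(343-200)*50/222);print("scene washer",px,plane(cs,px,.106))
R=o["orientation"]
for e in((265,205),(378,272)):
    v=plane(c,(225+e[0]/4.8,145+e[1]/4.8),.113,o)-p;print("pin end",v,np.degrees(np.arctan2(v[1],v[0])))
print(R.T@(p-o["tool_pos"])*1000)
E
```

```text
[0.56806156 0.20792278 0.24343538] [-18.3  22.7  -5.6  96.7   2.5  60.6  15.2]
[0.56863961 0.21372782 0.106     ] hole z106 [0.56853292 0.21385409 0.106     ]
top ring px (154.425, 235.31216931216932) [0.56884529 0.20995288 0.106     ] [0.56900414 0.21315471 0.096     ]
scene tip (412.9, 151.7117117117117) [0.56739732 0.21207081 0.167     ]
scene washer (406.15, 172.2072072072072) [0.5704803  0.21010762 0.106     ]
pin end [-0.01069519  0.00024028  0.007     ] 178.71302277502966
pin end [0.0106487  0.00342725 0.007     ] 17.84060238915737
[  4.05823967   3.98197688 137.44159359]
```

Call:
{"op": "drive_tool", "data": {
  "increments": "1 3.7 3.7 20 0 0 0.12;1 3.7 3.7 20 0 0 0.24;1 3.7 3.7 20 0 0 0.36;1 3.7 3.7 20 0 0 0.48;1 3.7 3.7 20 0 0 0.6;1 3.7 3.7 20 0 0 0.72;1 3.7 3.7 20 0 0 0.84;1 3.7 3.7 20 0 0 0.96;1 3.7 3.7 20 0 0 1.08;1 3.7 3.7 20 0 0 1.2;1 3.7 3.7 20 0 0 1.32;1 3.7 3.7 20 0 0 1.44;1 3.7 3.7 20 0 0 1.55;1 3.7 3.7 20 0 0 1.6;1 3.7 3.7 20 0 0 1.6;1 3.7 3.7 20 0 0 1.6;1 3.7 3.7 20 0 0 1.6"
}}

```text
time: 7.62
tool_pos: [0.5681, 0.2149, 0.2236]
orientation: [[0.783, 0.622, 0.001], [0.622, -0.783, 0.002], [0.002, -0.001, -1.0]]
force: [-0.2, -0.4, -2.1]
width: 0.475
finger_force: 30.0
```

```bash
python3 - <<'E'
from h import *
o=ctrl.get_obs();c=optics.calibration("wrist");w=optics.snapshot("wrist");s=optics.snapshot("scene")
print(o["tool_pos"],o["q"].round(1),o["force"]);cv2.imwrite("pics/raw_w.png",w)
print(project(c,o["tool_pos"]+[0,0,.0065],o),project(c,[.5686,.213,.106],o),project(c,[.5686,.213,.167],o))
W=cv2.resize(w[140:340,180:390],None,fx=2.8,fy=2.8,interpolation=2)
S=cv2.resize(s[90:200,370:450],(210,289),interpolation=2)
A=np.zeros((560,800,3),np.uint8);A[:,:588]=W;A[:289,590:]=S;cv2.imwrite("pics/f.png",A)
E
```

```text
[0.56806269 0.2149089  0.22357848] [-32.8  24.2  12.5  98.   -6.1  58.4 -69.7] [-0.19427363 -0.35143909 -2.05323233]
(np.float64(284.55659125183075), np.float64(293.46589892235346)) (np.float64(287.49875589757715), np.float64(207.50086650929995)) (np.float64(288.02750651133306), np.float64(237.7809735798804))
```

View pics/f.png

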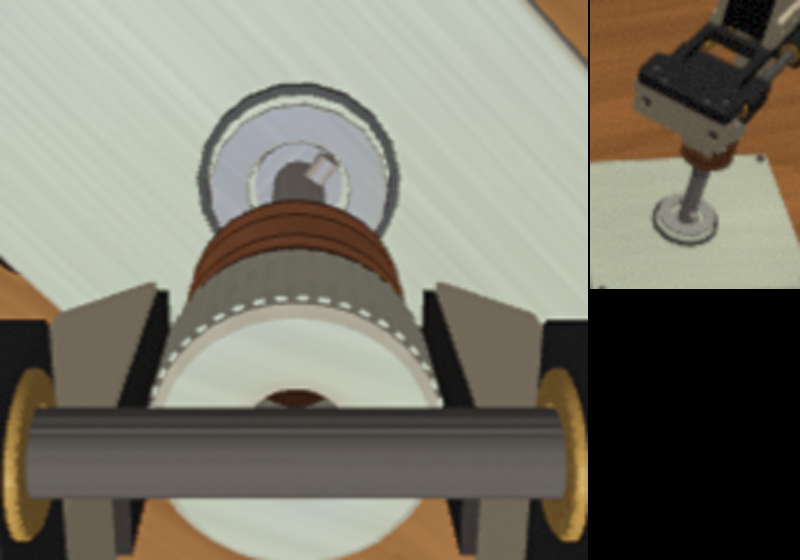

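The washer face is at crop (299,193.5), raw (286.7,209). That agrees to about 1 mm, so the averaged axis is (0.568,0.2132). q7 = -70, so turning the negative way has over 180° of range. Thread on with a small correction.

Call:
{"op": "drive_tool", "data": {
  "increments": "1 -1 1.3 0 0 0 0;1 -1 1.3 0 0 0 0;1 -1 1.3 4 0 0 0;1 -1 1.3 8 0 0 0;1 -1 1.3 12 0 0 0;1 -1 1.3 16 0 0 0;1 -1 1.3 20 0 0 0;1 -1 1.3 20 0 0 0"
}}

```text
time: 8.38
tool_pos: [0.5677, 0.214, 0.2024]
orientation: [[0.783, 0.622, 0.0], [0.622, -0.783, 0.002], [0.001, -0.001, -1.0]]
force: [0.8, 0.5, -2.4]
width: 0.477
finger_force: 30.0
```

Call:
{"op": "drive_tool", "data": {
  "increments": "1 0 0 8 0 0 0;1 0 0 16 0 0 0;1 0 0 24 0 0 0;1 0 0 30 0 0 0;1 0 0 35 0 0 0;1 0 0 35 0 0 0;1 0 0 35 0 0 0"
}}

```text
time: 8.97
tool_pos: [0.5682, 0.2142, 0.168]
orientation: [[0.783, 0.622, 0.001], [0.622, -0.783, 0.002], [0.002, -0.001, -1.0]]
force: [3.8, 2.2, -3.7]
width: 0.477
finger_force: 30.0
```

Call:
{"op": "drive_tool", "data": {
  "increments": "1 0.6 0 2 0 0 0;1 0.6 0 4 0 0 0;1 0.6 0 6 0 0 0;1 0.6 0 7 0 0 0;1 0.6 0 7 0 0 0;1 0.6 0 7 0 0 0"
}}

```text
time: 9.47
tool_pos: [0.5685, 0.2142, 0.1619]
orientation: [[0.783, 0.622, 0.001], [0.622, -0.783, 0.002], [0.002, -0.001, -1.0]]
force: [0.7, 0.4, 2.9]
width: 0.472
finger_force: 30.0
```

Call:
{"op": "drive_tool", "data": {
  "increments": "1 0 0 1 0 0 0;1 0 0 2 0 0 0;1 0 0 2 0 0 -0.05;1 0 0 2 0 0 -0.1;1 0 0 2 0 0 -0.15;1 0 0 2 0 0 -0.2;1 0 0 2 0 0 -0.25;1 0 0 2 0 0 -0.3;1 0 0 2 0 0 -0.35;1 0 0 2 0 0 -0.4;1 0 0 2 0 0 -0.45;1 0 0 2 0 0 -0.5;1 0 0 2 0 0 -0.5"
}}

```text
time: 10.55
tool_pos: [0.5694, 0.2158, 0.1621]
orientation: [[0.386, 0.922, 0.004], [0.922, -0.387, 0.005], [0.006, 0.001, -1.0]]
force: [-3.0, 1.6, 13.4]
width: 0.475
finger_force: 30.0
```

Call:
{"op": "drive_tool", "data": {
  "increments": "1 0 0 0 0 0 -0.05;1 0 0 0 0 0 -0.1;1 0 0 0 0 0 -0.15;1 0 0 0 0 0 -0.2;1 0 0 0 0 0 -0.25;1 0 0 0 0 0 -0.3;1 0 0 0 0 0 -0.35;1 0 0 0 0 0 -0.4;1 0 0 0 0 0 -0.45;1 0 0 0 0 0 -0.5;1 0 0 0 0 0 -0.5"
}}

```text
time: 11.47
tool_pos: [0.5686, 0.2159, 0.1621]
orientation: [[-0.103, 0.995, 0.002], [0.995, 0.103, 0.004], [0.004, 0.003, -1.0]]
force: [-5.0, 1.6, 14.6]
width: 0.477
finger_force: 30.0
```

Call:
{"op": "drive_tool", "data": {
  "increments": "1 0 -0.8 0 0 0 -0.05;1 0 -0.8 0 0 0 -0.1;1 0 -0.8 0 0 0 -0.15;1 0 -0.8 0 0 0 -0.2;1 0 -0.8 0 0 0 -0.25;1 0 -0.8 0 0 0 -0.3;1 0 -0.8 0 0 0 -0.35;1 0 -0.8 0 0 0 -0.4;1 0 -0.8 0 0 0 -0.45;1 0 -0.8 0 0 0 -0.5;1 0 -0.8 0 0 0 -0.5"
}}

```text
time: 12.38
tool_pos: [0.5678, 0.2157, 0.1621]
orientation: [[-0.567, 0.823, 0.002], [0.823, 0.567, 0.004], [0.002, 0.004, -1.0]]
force: [-5.4, 0.8, 15.5]
width: 0.474
finger_force: 30.0
```

Call:
{"op": "drive_tool", "data": {
  "increments": "1 0.6 -0.8 0 0 0 -0.05;1 0.6 -0.8 0 0 0 -0.1;1 0.6 -0.8 0 0 0 -0.15;1 0.6 -0.8 0 0 0 -0.2;1 0.6 -0.8 0 0 0 -0.25;1 0.6 -0.8 0 0 0 -0.3;1 0.6 -0.8 0 0 0 -0.35;1 0.6 -0.8 0 0 0 -0.4;1 0.6 -0.8 0 0 0 -0.45;1 0.6 -0.8 0 0 0 -0.5;1 0.6 -0.8 0 0 0 -0.5"
}}

```text
time: 13.3
tool_pos: [0.5672, 0.2152, 0.162]
orientation: [[-0.893, 0.451, 0.003], [0.451, 0.893, 0.003], [-0.001, 0.004, -1.0]]
force: [-3.7, -0.0, 15.2]
width: 0.478
finger_force: 30.0
```

Call:
{"op": "drive_tool", "data": {
  "increments": "1 0 0 0 0 0 -0.05;1 0 0 0 0 0 -0.1;1 0 0 0 0 0 -0.15;1 0 0 0 0 0 -0.2;1 0 0 0 0 0 -0.25;1 0 0 0 0 0 -0.3;1 0 0 0 0 0 -0.35;1 0 0 0 0 0 -0.4;1 0 0 0 0 0 -0.45;1 0 0 0 0 0 -0.5;1 0 0 0 0 0 -0.5"
}}

```text
time: 14.22
tool_pos: [0.5666, 0.2148, 0.1615]
orientation: [[-0.999, -0.032, 0.001], [-0.032, 0.999, 0.002], [-0.001, 0.002, -1.0]]
force: [-3.6, -0.3, 13.9]
width: 0.476
finger_force: 30.0
```

```bash
python3 -c "
from h import *
o=ctrl.get_obs();print(o['q'].round(1),o['torque'],o['tool_pos'])"
```

```text
[ -7.6  29.4 -20.7 100.1  12.5  52.6  58.4] [-0.15661295  1.21274065 -0.00736029] [0.56655861 0.2147666  0.16146112]
```

Call:
{"op": "drive_tool", "data": {
  "increments": "1 0 0 0 0 0 -0.05;1 0 0 0 0 0 -0.1;1 0 0 0 0 0 -0.15;1 0 0 0 0 0 -0.2;1 0 0 0 0 0 -0.25;1 0 0 0 0 0 -0.3;1 0 0 0 0 0 -0.35;1 0 0 0 0 0 -0.4;1 0 0 0 0 0 -0.45;1 0 0 0 0 0 -0.5;1 0 0 0 0 0 -0.5"
}}

```text
time: 15.13
tool_pos: [0.5662, 0.2131, 0.1588]
orientation: [[-0.863, -0.506, -0.001], [-0.506, 0.863, 0.001], [0.0, 0.001, -1.0]]
force: [-0.5, -1.6, -1.7]
width: 0.48
finger_force: 30.0
```

The keyways have dropped: the vertical force fell to about zero and z is down 3 mm. Now press down to the shoulder.

Call:
{"op": "drive_tool", "data": {
  "increments": "1 0 0 2 0 0 0;1 0 0 4 0 0 0;1 0 0 6 0 0 0;1 0 0 8 0 0 0;1 0 0 10 0 0 0;1 0 0 12 0 0 0;1 0 0 12 0 0 0;1 0 0 12 0 0 0"
}}

```text
time: 15.8
tool_pos: [0.5672, 0.2135, 0.1479]
orientation: [[-0.864, -0.504, 0.002], [-0.504, 0.864, 0.001], [-0.002, -0.0, -1.0]]
force: [-0.4, -4.2, 4.7]
width: 0.471
finger_force: 30.0
```

Call:
{"op": "drive_tool", "data": {
  "increments": "1 0.3 -0.5 1 0 0 0;1 0.3 -0.5 2 0 0 0;1 0.3 -0.5 3 0 0 0;1 0.3 -0.5 4 0 0 0;1 0.3 -0.5 5 0 0 0;1 0.3 -0.5 5 0 0 0;1 0.3 -0.5 5 0 0 0"
}}

```text
time: 16.38
tool_pos: [0.5675, 0.2136, 0.1472]
orientation: [[-0.864, -0.504, 0.004], [-0.504, 0.864, 0.0], [-0.003, -0.002, -1.0]]
force: [-11.0, -8.1, 33.1]
width: 0.477
finger_force: 30.0
```

Call:
{"op": "drive_tool", "data": {
  "increments": "1 0.8 0 -0.5 0 0 0;1 1 0 -1 0 0 0;1 1 0 -1 0 0 0;1 1 0 -1 0 0 0;1 1 0 -1 0 0 0;1 1 0 -1 0 0 0"
}}

```text
time: 16.88
tool_pos: [0.5674, 0.2136, 0.1473]
orientation: [[-0.864, -0.504, 0.005], [-0.504, 0.864, 0.002], [-0.005, -0.001, -1.0]]
force: [-5.4, -5.4, 24.8]
width: 0.479
finger_force: 30.0
```

```bash
python3 - <<'E'
from h import *
s=optics.snapshot("scene");w=optics.snapshot("wrist");o=ctrl.get_obs();print(o["tool_pos"],o["force"],o["qvel"].round(2))
c=optics.calibration("wrist");print(project(c,[.568,.213,.167],o),project(c,[.568,.213,.154],o))
A=np.zeros((480,800,3),np.uint8);A[:,:400]=cv2.resize(s[110:206,370:450],(400,480),interpolation=2)
A[:300,400:]=cv2.resize(w[140:350,145:425],(400,300));cv2.imwrite("pics/g.png",A)
E
```

```text
[0.56745175 0.21355589 0.1473536 ] [-6.2013094  -5.16474104 24.64543208] [ 0.04  0.05  0.09 -0.    0.06 -0.07 -0.03]
(np.float64(283.7878501798125), np.float64(314.286795836405)) (np.float64(283.9343808697999), np.float64(295.5334065072157))
```

View pics/g.png

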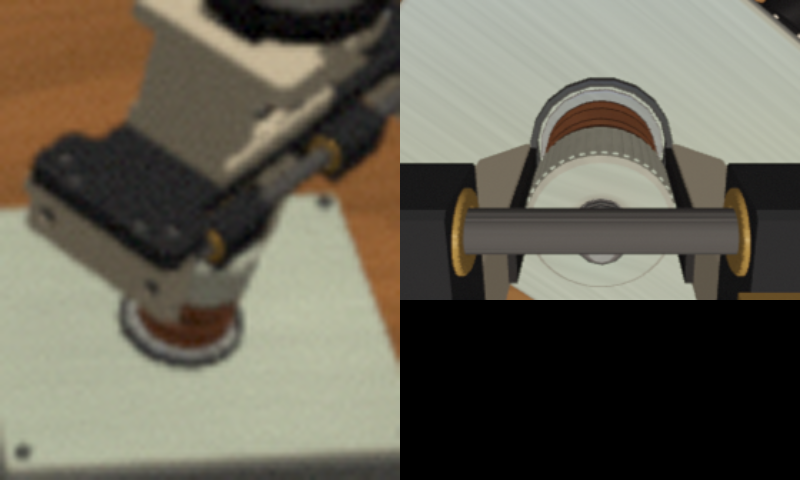

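The pictures show the bobbin down on the washer, upright, with the spindle tip through the bore (602,250) and the collar gripped. The drop from pin-rest is 14.7 mm against 15 nominal, it's on a hard stop at about 25 N, and the arm is at rest. Handing in.

```bash
python3 -c "
from cell import job
print(job.close_job())"
```

```text
the job is handed in; nothing more can be done
None
```

The largest bobbin is threaded on the spindle, keyed over the drive pin and pressed home against a hard stop, with the collar still gripped and held down at about 25 N; I handed the job in at about 17 s, but no verdict came back.

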